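Index the ratchet turntable to bring the onion jar to the camera

TASK

The glazed samples on the twelve-place index turntable are being photographed for the studio's record. Work the turntable's ratchet lever with steady full strokes, one stroke per place, until the onion-shaped jar with the pointed top stands at the place right in front of the camera lens, and leave the lever released at its home stop. Turn it with the lever only: do not touch the plate or the ware, let nothing fall over, and leave the other things on the bench where they are.

Things in the scene. Friction and masses are not known exactly. Their poses are not given: they have to be found in the camera images.
- stand: Bolted-down base of the index turntable: grey cast disc, 296 mm diameter, with lugs. Origin on the turntable's vertical axis at bench level, z up. In its frame the camera stands on the +y side looking to -y, the lever sticks out on the -y side. Base, plate, lever and camera are placed and turned as one.
- plate: Turning aluminium plate, 300 mm diameter, top 64 mm above the bench, with twelve round rubber pads 30 degrees apart, centres 118 mm from the axis, each between three 6 mm high studs that hold the ware's 50 mm foot; under it a ratchet wheel (33 to 48 mm high) with twelve saw teeth out to 172 mm. Origin on the axis, bench level. It turns only counter-clockwise seen from above and stays where left.
- lever (a joint): Ratchet lever angle, rad: 0 home, 0.628 far stop, growing counter-clockwise from above about stand's axis. Spring return (2 N at the grip, 4 N at far stop); driving takes 6 to 10 N. Stroke: home (below 0.03) to 0.60 or more and back home moves the plate one place (30 degrees): first 0.1 rad idle, then a plunger pushes a tooth; going back it drops behind the next tooth in the last 0.1 rad.
- handle (a point): On the axis of the lever's black grip, 80 mm above the bench, 225 mm from the turntable's axis; moves with the lever. Grip: 24 mm round rod from 44 to 102 mm high, domed top. Below: 12 mm pin on the lever bar (20 mm wide, top 28 mm high). A plunger block 30 mm square, 50 mm high, stands on the bar 182 to 212 mm from the turntable's axis. Nothing else over 50 mm high is within 25 mm of its path.
- station (a point): The place in front of the camera: point fixed to the base, 118 mm from the axis in the base's +y direction, at the height of the plate's top (64 mm). One of the twelve pads lies under it after every full stroke.
- lens (a point): Centre of the front glass of the camera's lens (black, 68 mm diameter), 225 mm from the axis in the base's +y direction, 112 mm above the bench.
- onion_jar: The piece wanted: solid onion-shaped jar with a pointed top, 55 mm diameter, 90 mm tall, amber glaze with a green foot like the other pieces. Origin at the centre of its underside, z up. It starts on the plate, two to five places (60 to 150 degrees) clockwise of the station.
- flared_vase: Another piece on the plate: vase with flared mouth, 52 mm diameter, 92 mm tall. Origin under its centre, z up.
- lidded_pot: Another piece on the plate: cylindrical pot with lid and thick knob, 54 mm diameter, 76 mm tall. Origin under its centre, z up.
- square_finial: Another piece on the plate: square roof finial on a round foot, 46 mm wide, 78 mm tall. Origin under its centre, z up.
- tea_bowl: Another piece on the plate: low round bowl, 56 mm diameter, 40 mm tall. Origin under its centre, z up.
- eave_tile: Bystander lying on the bench: fan-shaped green tile about 115 by 175 mm, 18 mm thick. Origin under its middle.
- glaze_bowl: Bystander: open white bowl, 100 mm diameter, 50 mm tall. Origin under its centre.
- glaze_jar: Bystander: capped jar, 68 mm diameter, 100 mm tall. Origin under its centre.
- brush: Bystander: brush lying flat, 180 mm long. Origin under its middle.
- mug: Bystander: blue mug, 76 mm diameter, 85 mm tall. Origin under its centre.
Things that resemble listed ones, but are neither listed nor needed, are in the scene too. What is shaped like the onion_jar but pink or yellow is not meant.

How it is judged:
On the way:
1. the lever is stroked to its far stop (value of joint lever above 0.5 rad).
At the end, for the whole second after the job is handed in: The onion jar stands upright on the plate within 20 mm of the station in front of the lens, plate at rest, the lever back home (within 0.06 rad of its home stop) (horizontal distance between onion_jar and station below 0.02 m and z of onion_jar in the frame of stand above 0.055 m and angle between onion_jar's own z axis and vertical below 0.15 rad and value of joint lever below 0.06 rad and linear speed of onion_jar below 0.02 m/s and angular speed of plate below 0.05 rad/s); the robot touches nothing.
It fails at once if the robot touches the plate, its ratchet wheel or a piece of ware (contact force between any of the fingers, the arm and plate above 0.5 N or contact force between any of the fingers, the arm and onion_jar above 0.5 N or contact force between any of the fingers, the arm and flared_vase above 0.5 N or contact force between any of the fingers, the arm and lidded_pot above 0.5 N or contact force between any of the fingers, the arm and square_finial above 0.5 N or contact force between any of the fingers, the arm and tea_bowl above 0.5 N).
It fails at once if a piece of ware is tipped over or falls from the plate (angle between any of onion_jar, flared_vase, lidded_pot, square_finial, tea_bowl's own z axis and vertical above 0.4 rad or height (world z) of any of onion_jar, flared_vase, lidded_pot, square_finial, tea_bowl below 0.04 m).
It fails at once if a bystander on the bench is pushed more than 40 mm (distance of any of eave_tile, glaze_bowl, glaze_jar, brush, mug from where it was at the start of the episode above 0.04 m).
It also fails if it takes over 66 s, if anything falls off the work surface, if the arm or the gripper's body presses on something with over 40 N, if the wrist force passes 120 N, or if a joint passes its speed limit or range.

ROBOT

A 6-joint arm with a two-finger parallel gripper is mounted at the origin on the work surface. World frame = base frame: x ahead of the robot, y to its left, z up, the work surface at z = 0. Lengths are in m, angles in rad, forces in N, time in s.
With the tool pointing down it reaches from about 0.425 to 0.95 m from the base axis. Payload 3.5 kg.
Tool frame: the origin (TCP) lies midway between the tips of the shut fingers; the grasp point (between the pads) lies 19 mm behind it; z points along the fingers, y is the line along which they close (so a half turn about z gives the same grasp; the last joint's range is limited). The gripper opens to 85 mm and grips with 20 to 120 N. Pads are 22 mm wide; open, the fingers measure 114 mm over their backs; the gripper's body (76 mm by 85 mm) begins 54 mm behind the grasp point. The pads swing forward as they close: fully open they stand 13 mm farther back than shut.
Start: joints at [-1.265, 0.286, 1.577, -0, 1.279, -0.15], TCP at [0.297, -0.606, 0.231] pointing down, gripper open.
Joint ranges: [-2.77, 2.77], [-0.9, 2.22], [0.21, 2.48], [-1.53, 4.67], [0.24, 2.81], [-2.84, 2.84]. Speed limits (rad/s): [2.79, 2.79, 3.14, 3.14, 3.14, 3.14].

INTERFACE

Orientations are given as a rotation vector (axis times angle).
In Python, from station import ctrl gives the robot as it stands.
- The arm moves only by the tool send_rows, never from a script. Its argument "commands" is a list of rows, each a list of 3 entries, a list of its own where there are three numbers: the turn, a rotation vector about the tool's x, y, z scaled (see below), then the shift along the tool's x, y, z scaled (see below), then the opening, from -1 (shut) to 1 (fully open). A call has 1 to 10 rows; each row is the pose to reach, as a shift and turn from the pose commanded when the call began, along the tool's axes at that moment, turning the shorter way round; what a row does not reach only later rows make up. The controller multiplies each number of a shift by 0.2 m and each number of a turn by pi rad. A row lasts 1/8 s, in which the tool goes at most 62.5 mm and 10.7 degrees, less where a joint would pass 70% of its speed; a pose out of reach is approached as far as the arm can. A call with a number of a shift or a turn outside -1 to 1 is refused whole. A call with a gripper value outside its range is refused whole. The fingers move at their own pace and stop on an object; the grip force is fixed at half the most. Time passes only in rows, so rows that repeat a pose let the fingers close. It gives the time, the measured TCP pose, the force, the opening and the grip force at its end, in the units of the state.
- ctrl.sense(): the state, without advancing time (a new reading comes with each control period).
- ctrl.capture(name): name is "side" or "top"; returns (picture, depth): 480x640x3 uint8, red, green, blue; 480x640 float32, m along the optical axis (not along the pixel's ray), 0 where there is no reading.
- ctrl.camera_params(name): a dict with "fov_y" (degrees; the focal length in pixels is half the picture's height over the tangent of half this angle, whatever the lens; pixels are square), "cx", "cy" (the principal point, pixels), "dist_coeffs" ([k1, k2, p1, p2, k3] as OpenCV has them; the pictures are not rectified), "R" (3x3) and "t" (3): a world point X has camera coordinates R X + t. Camera axes: x right, y down, z forward; pixel columns grow to the right and rows downward; lengths in m; the calibration is good to about 2 mm. A picture is of the moment at which its call begins. camera_params takes no time and is no camera call.
- ctrl.sign_off(): hands the job in; it is judged then, once.
Trained networks look in the newest picture that a camera, given by its name, has taken for a name from the list of things; names that differ only in an ending like _2 or _b are one class to them, and where a whole thing is asked for, a point or a joint stands for the part that bears it (a point fixed in the world has none). Each returns a list of dicts, best first, with "confidence" (0 to 1); they miss things now and then, are a little off and sometimes report something else, mostly with a low value. They report only what shows in the picture. A call takes as long as a camera call. They do not tell look-alikes from the thing itself.
- ctrl.regions_of(camera, target): "region" (480x640 bool, what is visible of it) and "pixel" ([column, row] in pixels, amid what is visible of it).
- ctrl.spot_point(camera, target): "pixel" ([column, row] in pixels: a listed point, or the origin of a listed thing).
The state is a dict: "t": time; "joint_pos": joint angles; "joint_vel": joint speeds; "effort": joint torques, N m; "ee_pos": TCP position; "tcp_rot": TCP orientation; "contact_force": force on the tool from outside, world axes, zero at the start; "ft_torque": the same for the moment, N m; "gripper_width": finger opening in m; "grip_force": force on a finger pad.
Only numpy, scipy, OpenCV 4.12 (cv2) and the standard library are available. Lean on these libraries where they do the work, as an engineer would, in place of code of your own. Each camera call takes 0.05 s, during which the arm holds its last target. There are 200 camera calls.

## Working session

There is one attempt and no reset: what is moved stays moved. The work goes in short steps, Python scripts to look and compute and a tool call to move; the robot and the scene stay as the last step left them, time stands still between calls to the robot, and variables do not carry over. Pictures are saved under pics/ and viewed, at most 10 in all, crops included, and the job is handed in when it is done.

Besides the shell and the picture viewer there is one more tool, called after "Emit:" by a JSON object that holds its "method" and its "body", one argument or row to a line. send_rows: Moves the arm, as the interface text tells. Shifts and turns lie within -1 to 1; 1 stands for 0.2 m of shift or pi rad of turn. Its arguments: {"type":"object","properties":{"commands":{"type":"array"}},"required":["commands"]}

```bash
mkdir -p pics; cat > h.py <<'E'
import numpy as np, cv2
from station import ctrl
def cam(n):
    p=ctrl.camera_params(n); f=240/np.tan(np.radians(p["fov_y"])/2)
    return np.array([[f,0,p["cx"]],[0,f,p["cy"]],[0,0,1.]]),np.array(p["dist_coeffs"],float),np.array(p["R"]),np.array(p["t"])
def ray(n,px):
    K,d,R,t=cam(n); u=cv2.undistortPoints(np.array(px,float).reshape(-1,1,2),K,d).reshape(-1,2)
    return -R.T@t,np.c_[u,np.ones(len(u))]@R
def at_z(n,px,z):
    c,D=ray(n,px); return c+D*((z-c[2])/D[:,2])[:,None]
def at_depth(n,px,dep):
    c,D=ray(n,px); return c+D*np.asarray(dep).reshape(-1,1)
def proj(n,X):
    K,d,R,t=cam(n); return cv2.projectPoints(np.array(X,float).reshape(-1,1,3),cv2.Rodrigues(R)[0],t,K,d)[0].reshape(-1,2)
E
python3 - <<'E'
from h import *
for n in("top","side"):
    im,d=ctrl.capture(n); cv2.imwrite(f"pics/{n}0.png",im[:,:,::-1]); np.save(f"{n}_d.npy",d)
    for k in("handle","station","lens","onion_jar","stand"):
        print(n,k,[(np.round(r["pixel"],1).tolist(),round(r["confidence"],2)) for r in ctrl.spot_point(n,k)][:5])
    print(n,(-cam(n)[2].T@cam(n)[3]).round(3))
print(ctrl.sense())
E
```

```text
top handle [([326.9, 268.1], 0.89)]
top station [([176.9, 260.5], 0.59), ([421.7, 236.3], 0.59)]
top lens [([123.1, 267.2], 0.69), ([222.0, 206.5], 0.3)]
top onion_jar [([363.5, 246.7], 0.97), ([356.6, 152.3], 0.92), ([274.3, 150.3], 0.86), ([247.8, 209.1], 0.82), ([319.9, 143.3], 0.73)]
top stand [([231.6, 263.6], 0.97)]
top [ 0.386 -0.085  1.317]
side handle [([338.4, 257.0], 0.56)]
side station [([237.4, 349.8], 0.7), ([407.2, 252.9], 0.21)]
side lens [([199.9, 366.5], 0.62)]
side onion_jar [([231.4, 244.2], 0.87), ([333.3, 256.4], 0.87), ([258.1, 222.9], 0.8), ([203.7, 265.8], 0.74), ([242.2, 281.1], 0.7)]
side stand [([270.6, 335.7], 0.73)]
side [-0.042  0.83   0.913]
{'t': 0.6, 'joint_pos': array([-1.26497778e+00,  2.86287248e-01,  1.57667586e+00,  2.90975597e-05,
        1.27861122e+00, -1.50019352e-01]), 'joint_vel': array([-0.0007207 , -0.00070387, -0.00113829,  0.00248957,  0.00113877,
       -0.00119693]), 'effort': array([ 5.15165575e-04, -4.05661261e+01, -2.92737651e+01, -1.16978845e-04,
        6.37314515e-04,  4.45058689e-06]), 'ee_pos': array([ 0.29716455, -0.606062  ,  0.23134647]), 'tcp_rot': array([3.06033433e+00, 7.09828849e-01, 4.58764349e-05]), 'contact_force': array([-0.31154859, -0.05359406, -0.29467818]), 'ft_torque': array([-0.02454776,  0.03581862, -0.04757561]), 'grip_force': 0.0, 'gripper_width': 0.08553783599036795}
```

View pics/top0.png

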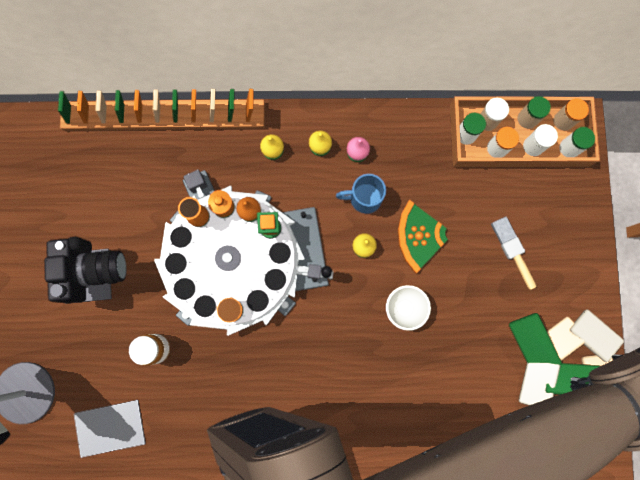

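View pics/side0.png

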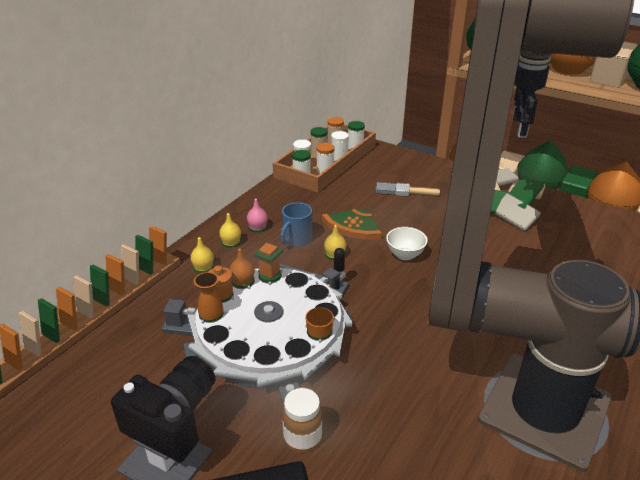

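The top view shows the turntable centred near (228,258) with the lens at (123,267) on its left and the black grip at (327,270). The amber pointed piece on the plate is at about (248,209). The yellow ones at (272,147), (320,143) and (365,245) and the pink one at (358,149) are look-alikes on the bench. Next I'll measure the geometry and enlarge the ware.

```bash
python3 - <<'E'
from h import *
im=cv2.imread("pics/top0.png"); d=np.load("top_d.npy")
pads=at_z("top",[(180.5,237),(175.5,263),(184,289),(205,306),(257.5,300),(275,280),(280,253)],.064)[:,:2]
A=np.c_[2*pads,np.ones(len(pads))]; s=np.linalg.lstsq(A,(pads**2).sum(1),rcond=None)[0]
c=s[:2]; print("axis",c,"r",np.sqrt(s[2]+c@c), "hub",at_z("top",[(228,258)],.064))
L=at_z("top",[(123.1,267.2)],.112)[0,:2]; H=at_z("top",[(326.9,268.1)],.080)[0,:2]
print("net lens",L,np.linalg.norm(L-c),"net handle",H,np.linalg.norm(H-c))
a=lambda v:np.degrees(np.arctan2(v[1],v[0]))
print("ang lens",a(L-c),"handle",a(H-c),"pads",[round(a(p-c),1) for p in pads])
print("side handle",at_z("side",[(338.4,257)],.08))
print("onion",(o:=at_z("top",[(247.8,209.1)],.064)[0,:2]),np.linalg.norm(o-c),a(o-c))
# grip top from depth
ys,xs=np.mgrid[255:290,310:345]; P=at_depth("top",np.c_[xs.ravel(),ys.ravel()],d[255:290,310:345].ravel())
m=(P[:,2]>.085)&(P[:,2]<.12); print("grip top",m.sum(),P[m].mean(0),P[m].min(0),P[m].max(0))
for k in("mug","glaze_bowl","glaze_jar","eave_tile"):
    r=ctrl.spot_point("top",k); print(k,at_z("top",[q["pixel"] for q in r[:2]],0).round(3).tolist())
print("yellow",at_z("top",[(363.5,246.7)],0))
a1=cv2.resize(im[180:330,150:350],(800,600),interpolation=3); cv2.imwrite("pics/c.png",a1)
E
```

```text
axis [0.54173176 0.12394118] r 0.11846633693296983 hub [[0.54110568 0.12296486 0.064     ]]
net lens [0.51645706 0.34304983] 0.22056158177947952 net handle [ 0.51504336 -0.09985572] 0.22538261881869742
ang lens 96.58012281978856 handle -96.80056592609992 pads [np.float64(66.0), np.float64(95.5), np.float64(125.9), np.float64(155.8), np.float64(-144.4), np.float64(-115.4), np.float64(-85.2)]
side handle [[ 0.50801151 -0.09436681  0.08      ]]
onion [0.65343701 0.07968733] 0.12015183943784487 -21.611801275010187
grip top 96 [ 0.50857627 -0.09933067  0.09707001] [ 0.49803972 -0.11097398  0.08627352] [ 0.52076202 -0.08887084  0.10442675]
mug [[0.691, -0.201, 0.0]]
glaze_bowl [[0.429, -0.288, 0.0]]
glaze_jar [[0.34, 0.3, 0.0]]
eave_tile [[0.595, -0.328, 0.0]]
yellow [[ 0.57396564 -0.18835978  0.        ]]
```

View pics/c.png

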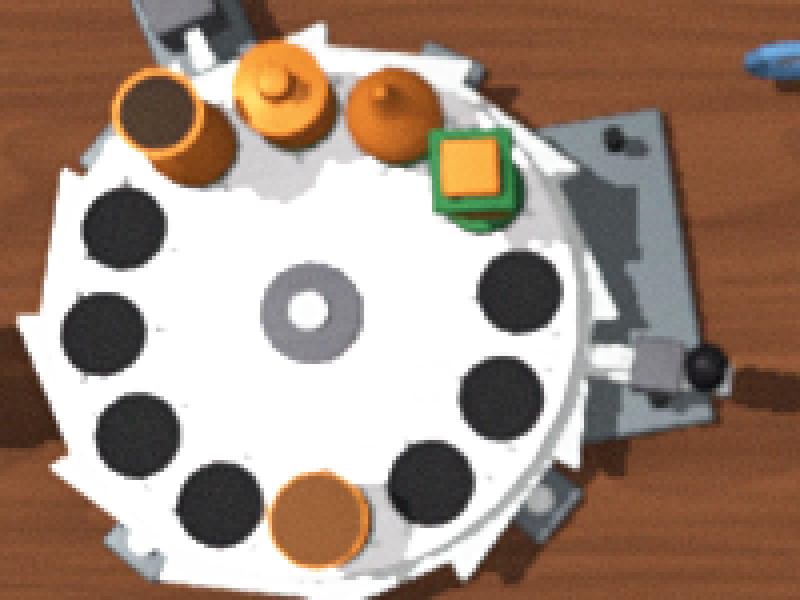

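The crop confirms it. The amber piece at crop (395,115) has a pointed top. Its neighbours are the knobbed pot (285,95), the flared vase (165,125) and the square finial (470,170). Pads are spaced 30° apart at 5.5° modulo 30, and the jar sits 4 places clockwise of the station, so I need 4 strokes. The grip axis at home is about (0.510,-0.100), 226 mm from the axis, which agrees with the given 225 mm. I'll cage the grip between half-open fingers, closing along the stroke direction.

Emit:
{"method": "send_rows", "body": {
  "commands": [
    [[0,0,-0.31],[0.69,-0.6,0],1],
    [[0,0,-0.31],[0.69,-0.6,0],1],
    [[0,0,-0.31],[0.69,-0.6,0],1],
    [[0,0,-0.31],[0.69,-0.6,0],1],
    [[0,0,-0.31],[0.69,-0.6,0],1],
    [[0,0,-0.31],[0.69,-0.6,0],1],
    [[0,0,-0.31],[0.69,-0.6,0],1]
  ]
}}

```text
t: 1.68
ee_pos: [0.3682, -0.4377, 0.2314]
tcp_rot: [2.375, 2.056, -0.0]
contact_force: [-0.6, 0.4, 0.6]
gripper_width: 0.0855
grip_force: 0.0
```

```bash
cat >> h.py <<'E'
from scipy.spatial.transform import Rotation as Ro
C=np.array([.5415,.1235]); 
def go(pos,yaw,pose=None):
    "shift/turn units from pose (default measured) to TCP pos with tool x at world yaw (rad), pointing down"
    s=ctrl.sense(); p0,R0=pose if pose else (s["ee_pos"],Ro.from_rotvec(s["tcp_rot"]))
    R1=Ro.from_matrix(np.c_[[np.cos(yaw),np.sin(yaw),0],[np.sin(yaw),-np.cos(yaw),0],[0,0,-1]])
    return ((R0.inv()*R1).as_rotvec()/np.pi).round(3).tolist(),(R0.inv().apply(np.array(pos)-p0)/.2).round(3).tolist()
E
python3 -c "
from h import *
s=ctrl.sense();print(s['t'],s['ee_pos'],s['joint_pos'],s['tcp_rot'])
print(go([.51,-.1,.20],np.radians(81.8)))"
```

```text
1.675 [ 0.36817203 -0.43768852  0.23136288] [-1.04878947e+00  6.05769133e-02  1.83428419e+00 -6.74284312e-06
  1.24667116e+00 -9.05335060e-01] [ 2.37488458e+00  2.05649284e+00 -2.79257321e-05]
([0.0, 0.0, -0.0], [1.772, 0.46, 0.157])
```

Emit:
{"method": "send_rows", "body": {
  "commands": [
    [[0,0,0],[0.3,0.08,0],1],
    [[0,0,0],[0.6,0.15,0],1],
    [[0,0,0],[0.87,0.23,0],1],
    [[0,0,0],[0.87,0.23,0],1]
  ]
}}

```text
t: 2.17
ee_pos: [0.4392, -0.269, 0.2314]
tcp_rot: [-2.369, -2.063, -0.001]
contact_force: [-0.9, 0.3, -0.4]
gripper_width: 0.0857
grip_force: 0.0
```

Emit:
{"method": "send_rows", "body": {
  "commands": [
    [[0,0,0],[0.3,0.08,0.05],1],
    [[0,0,0],[0.6,0.15,0.1],1],
    [[0,0,0],[0.9,0.23,0.16],1],
    [[0,0,0],[0.9,0.23,0.16],1],
    [[0,0,0],[0.9,0.23,0.16],1]
  ]
}}

```text
t: 2.8
ee_pos: [0.5092, -0.101, 0.1994]
tcp_rot: [2.373, 2.058, -0.001]
contact_force: [-0.3, -0.0, -0.4]
gripper_width: 0.0854
grip_force: 0.0
```

```bash
python3 -c "
from h import *
s=ctrl.sense();print(s['t'],s['ee_pos'],s['joint_pos'])
print(go([.51,-.1,.064],np.radians(81.8)))
d=ctrl.capture('side')[0];cv2.imwrite('pics/s1.png',cv2.resize(d[150:390,180:500,::-1],(800,600)))"
```

```text
2.8 [ 0.50922571 -0.1010386   0.19935286] [-3.91115671e-01 -3.03444260e-02  1.98679803e+00 -7.85960619e-04
  1.18502667e+00 -2.48675386e-01]
([-0.0, 0.0, 0.0], [0.006, 0.003, 0.677])
```

View pics/s1.png

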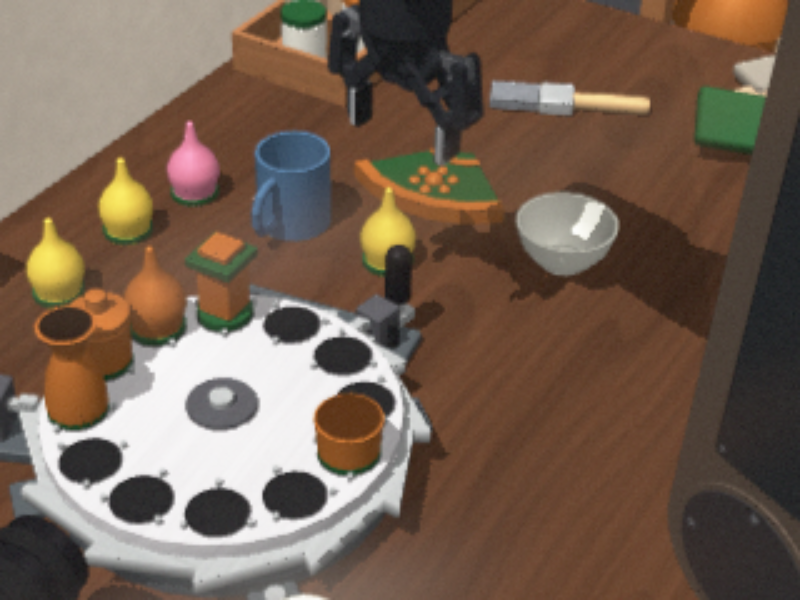

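The side crop shows the open fingers above and to either side of the black grip at (398,272), closing along the stroke line. The path to the grip is clear, so I'll descend and cage it.

Emit:
{"method": "send_rows", "body": {
  "commands": [
    [[0,0,0],[0,0,0.2],1],
    [[0,0,0],[0,0,0.4],1],
    [[0,0,0],[0,0,0.6],1],
    [[0,0,0],[0,0,0.67],1],
    [[0,0,0],[0,0,0.67],-0.2],
    [[0,0,0],[0,0,0.67],-0.2],
    [[0,0,0],[0,0,0.67],-0.2],
    [[0,0,0],[0,0,0.67],-0.2],
    [[0,0,0],[0,0,0.67],-0.2]
  ]
}}

```text
t: 3.98
ee_pos: [0.5094, -0.1, 0.0658]
tcp_rot: [2.372, 2.059, 0.001]
contact_force: [-0.1, -0.1, -0.9]
gripper_width: 0.0341
grip_force: 0.0
```

```bash
python3 - <<'E'
from h import *
s=ctrl.sense();print(s['t'],s['ee_pos'],s['gripper_width'],s['contact_force'])
im,d=ctrl.capture('top');cv2.imwrite('pics/t2.png',cv2.resize(im[200:320,250:410,::-1],(800,600)))
p0=s['ee_pos'];v=p0[:2]-C;r=np.hypot(*v);a0=np.arctan2(v[1],v[0]);print(r,np.degrees(a0))
r=.225
for q in np.linspace(0,.64,11):
    a=a0+q; print(round(q,3),go([C[0]+r*np.cos(a),C[1]+r*np.sin(a),p0[2]],a+np.pi))
E
```

```text
3.975 [ 0.50936678 -0.09999109  0.06582123] 0.034101897122470935 [-0.05929481 -0.07514167 -0.86838534]
0.22578930714792195 -98.1818305370226
0.0 ([0.0, 0.0, 0.001], [0.004, 0.001, -0.001])
0.064 ([0.0, 0.0, -0.02], [0.006, 0.073, -0.001])
0.128 ([0.0, 0.0, -0.04], [0.013, 0.144, -0.001])
0.192 ([0.0, 0.0, -0.06], [0.024, 0.215, -0.001])
0.256 ([0.0, 0.0, -0.081], [0.04, 0.286, -0.001])
0.32 ([0.0, 0.0, -0.101], [0.06, 0.355, -0.001])
0.384 ([0.0, 0.0, -0.122], [0.085, 0.422, -0.001])
0.448 ([0.0, 0.0, -0.142], [0.114, 0.488, -0.001])
0.512 ([0.0, 0.0, -0.162], [0.147, 0.552, -0.001])
0.576 ([0.0, 0.0, -0.183], [0.184, 0.614, -0.001])
0.64 ([0.0, 0.0, -0.203], [0.225, 0.673, -0.001])
```

Emit:
{"method": "send_rows", "body": {
  "commands": [
    [[0,0,-0.02],[0.006,0.073,0],-0.2],
    [[0,0,-0.04],[0.013,0.144,0],-0.2],
    [[0,0,-0.06],[0.024,0.215,0],-0.2],
    [[0,0,-0.081],[0.04,0.286,0],-0.2],
    [[0,0,-0.101],[0.06,0.355,0],-0.2],
    [[0,0,-0.122],[0.085,0.422,0],-0.2],
    [[0,0,-0.142],[0.114,0.488,0],-0.2],
    [[0,0,-0.162],[0.147,0.552,0],-0.2],
    [[0,0,-0.183],[0.184,0.614,0],-0.2],
    [[0,0,-0.203],[0.225,0.673,0],-0.2]
  ]
}}

```text
t: 5.28
ee_pos: [0.6466, -0.0757, 0.0648]
tcp_rot: [-1.6, -2.698, 0.009]
contact_force: [-7.1, -4.7, 2.9]
gripper_width: 0.034
grip_force: 4.1
```

Emit:
{"method": "send_rows", "body": {
  "commands": [
    [[0,0,0],[0,0,0],-0.2],
    [[0,0,0],[0,0,0],-0.2]
  ]
}}

```text
t: 5.52
ee_pos: [0.6481, -0.075, 0.065]
tcp_rot: [-1.608, -2.698, 0.002]
contact_force: [-2.9, -4.5, 0.1]
gripper_width: 0.0337
grip_force: 1.9
```

```bash
python3 - <<'E'
from h import *
s=ctrl.sense();print(s['t'],s['ee_pos'],s['gripper_width'],s['contact_force'],s['grip_force'])
v=s['ee_pos'][:2]-C;a=np.arctan2(v[1],v[0]);print(np.hypot(*v),a-np.radians(-98.18))
t=np.array([-np.sin(a),np.cos(a)]);print("tangential F",s['contact_force'][:2]@t,"radial",s['contact_force'][:2]@v/np.hypot(*v))
im,d=ctrl.capture('top');cv2.imwrite('pics/t3.png',cv2.resize(im[180:330,150:350,::-1],(800,600)))
E
```

```text
5.525 [ 0.64806361 -0.0750405   0.06502889] 0.03372077475918024 [-2.94927067 -4.5489551   0.08902951] 1.8657495500519872
0.2253311603261794 0.6353697841519794
tangential F -4.749910043211829 radial 2.6133397261444427
```

View pics/t3.png

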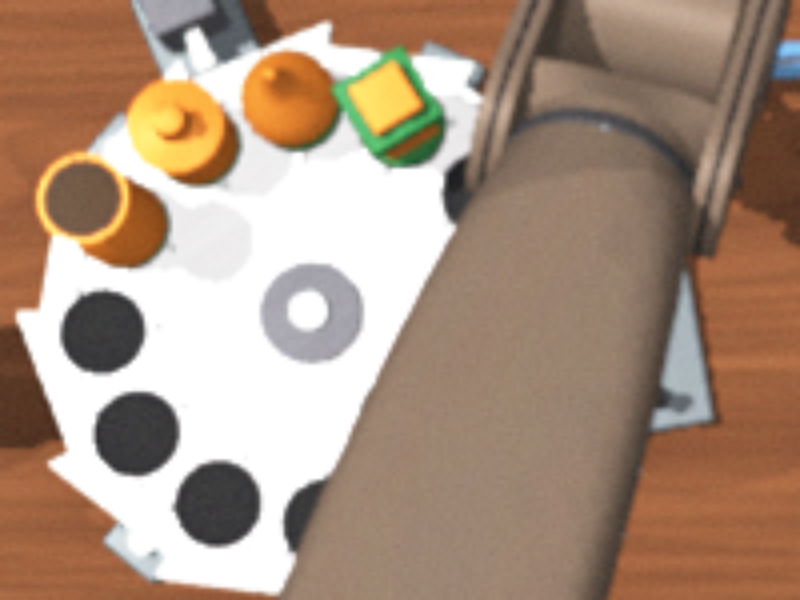

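The crop shows the plate advanced about one place. The pads are back on the 30° grid and the jar is now at crop (290,95). The tangential force is 4.7 N, which is spring load only, so the far stop isn't reached yet. I'll add 3 mm to make sure of the full stroke.

Emit:
{"method": "send_rows", "body": {
  "commands": [
    [[0,0,0],[0,0.007,0],-0.2],
    [[0,0,0],[0,0.015,0],-0.2],
    [[0,0,0],[0,0.015,0],-0.2]
  ]
}}

```text
t: 5.95
ee_pos: [0.6501, -0.0741, 0.065]
tcp_rot: [-1.606, -2.698, 0.005]
contact_force: [-4.0, -5.3, 0.4]
gripper_width: 0.0344
grip_force: 3.4
```

```bash
python3 - <<'E'
from h import *
s=ctrl.sense()
v=s['ee_pos'][:2]-C;a=np.arctan2(v[1],v[0]);a0=np.radians(-98.18);print(s['t'],s['ee_pos'],np.hypot(*v),a-a0)
t=np.array([-np.sin(a),np.cos(a)]);print("tangential F",s['contact_force'][:2]@t,"radial",s['contact_force'][:2]@v/np.hypot(*v))
# commanded poses: home = start pose of stroke; chain the commanded shifts
R0=Ro.from_matrix(np.c_[[np.cos(a0+np.pi),np.sin(a0+np.pi),0],[np.sin(a0+np.pi),-np.cos(a0+np.pi),0],[0,0,-1]])
P0=np.array([*(C+.2255*np.array([np.cos(a0),np.sin(a0)])),.065])
P1=P0+R0.apply(np.array([.225,.673,0])*.2); R1=R0*Ro.from_rotvec([0,0,-.203*np.pi]); P1=P1+R1.apply([0,.003,0])
print(P1)
for q in np.linspace(.58,0,9):
    b=a0+q; print(round(q,3),go([*(C+.2255*np.array([np.cos(b),np.sin(b)])),.065],b+np.pi,(P1,R1)))
print("fwd end from home",go(P1,a0+.203*np.pi+np.pi,(P0,R0)))
E
```

```text
5.95 [ 0.65011785 -0.07409093  0.06498669] 0.22547730247811185 0.6453890105232019
tangential F -6.045681395414557 radial 2.6774672299364326
[ 0.65168836 -0.0728899   0.065     ]
0.58 ([0.0, 0.0, 0.018], [0.0, -0.083, 0.0])
0.507 ([0.0, 0.0, 0.041], [0.008, -0.165, 0.0])
0.435 ([0.0, 0.0, 0.065], [0.021, -0.245, 0.0])
0.362 ([0.0, 0.0, 0.088], [0.041, -0.325, 0.0])
0.29 ([0.0, 0.0, 0.111], [0.066, -0.403, 0.0])
0.217 ([0.0, 0.0, 0.134], [0.096, -0.478, 0.0])
0.145 ([0.0, 0.0, 0.157], [0.132, -0.552, 0.0])
0.073 ([0.0, 0.0, 0.18], [0.174, -0.622, 0.0])
0.0 ([0.0, 0.0, 0.203], [0.22, -0.69, 0.0])
fwd end from home ([0.0, 0.0, -0.203], [0.234, 0.685, 0.0])
```

Emit:
{"method": "send_rows", "body": {
  "commands": [
    [[0,0,0.018],[0,-0.083,0],-0.2],
    [[0,0,0.041],[0.008,-0.165,0],-0.2],
    [[0,0,0.065],[0.021,-0.245,0],-0.2],
    [[0,0,0.088],[0.041,-0.325,0],-0.2],
    [[0,0,0.111],[0.066,-0.403,0],-0.2],
    [[0,0,0.134],[0.096,-0.478,0],-0.2],
    [[0,0,0.157],[0.132,-0.552,0],-0.2],
    [[0,0,0.18],[0.174,-0.622,0],-0.2],
    [[0,0,0.203],[0.22,-0.69,0],-0.2],
    [[0,0,0.203],[0.22,-0.69,0],-0.2]
  ]
}}

```text
t: 7.2
ee_pos: [0.5088, -0.0993, 0.0654]
tcp_rot: [2.373, 2.059, 0.003]
contact_force: [0.1, -0.5, 0.4]
gripper_width: 0.0342
grip_force: 0.0
```

Emit:
{"method": "send_rows", "body": {
  "commands": [
    [[0,0,0],[0,0,0],-0.2],
    [[0,0,0],[0,0,0],-0.2]
  ]
}}

```text
t: 7.45
ee_pos: [0.51, -0.1001, 0.0657]
tcp_rot: [2.371, 2.059, 0.002]
contact_force: [1.2, 0.5, -0.5]
gripper_width: 0.0341
grip_force: 0.0
```

```bash
python3 - <<'E'
from h import *
s=ctrl.sense();print(s['t'],s['ee_pos'],s['contact_force'],s['tcp_rot'],s['grip_force'])
print(go([.5094,-.1,.065],np.radians(81.8)))
im,d=ctrl.capture('top');cv2.imwrite('pics/t4.png',cv2.resize(im[180:330,150:350,::-1],(800,600)))
E
```

```text
7.45 [ 0.51001366 -0.10010746  0.06571406] [ 1.15003019  0.47927713 -0.49158993] [2.37128181e+00 2.05919765e+00 1.57847797e-03] 0.0
([0.0, -0.0, 0.001], [0.0, -0.003, 0.004])
```

View pics/t4.png

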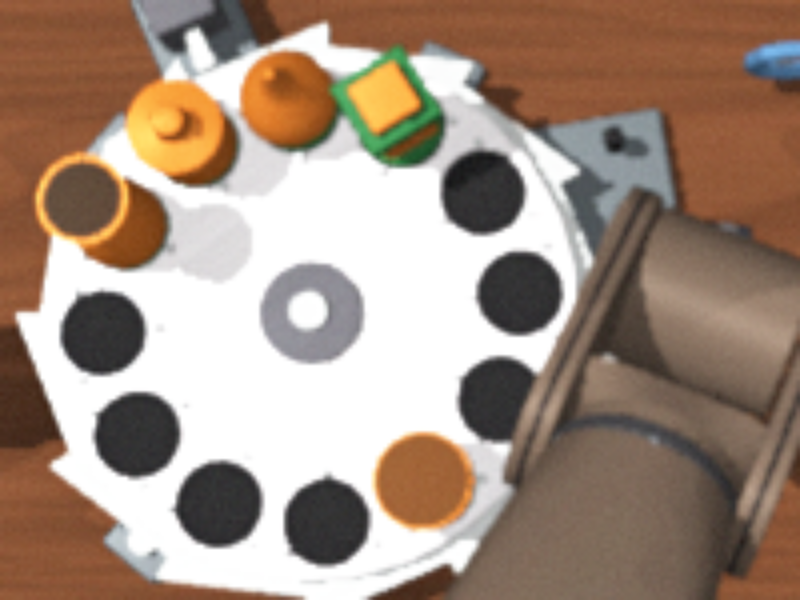

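One full place is done: the pads are back on the grid, the jar is at crop (290,95) with three places to go, and the lever has been returned with the fingers force-free. I'll repeat the same stroke.

Emit:
{"method": "send_rows", "body": {
  "commands": [
    [[0,0,-0.02],[0.006,0.073,0],-0.2],
    [[0,0,-0.04],[0.013,0.144,0],-0.2],
    [[0,0,-0.06],[0.024,0.215,0],-0.2],
    [[0,0,-0.081],[0.04,0.286,0],-0.2],
    [[0,0,-0.101],[0.06,0.355,0],-0.2],
    [[0,0,-0.122],[0.085,0.422,0],-0.2],
    [[0,0,-0.142],[0.114,0.488,0],-0.2],
    [[0,0,-0.162],[0.147,0.552,0],-0.2],
    [[0,0,-0.183],[0.184,0.614,0],-0.2],
    [[0,0,-0.203],[0.234,0.685,0],-0.2]
  ]
}}

```text
t: 8.75
ee_pos: [0.6496, -0.0745, 0.0647]
tcp_rot: [-1.6, -2.698, 0.009]
contact_force: [-7.3, -5.9, 3.7]
gripper_width: 0.0341
grip_force: 4.2
```

Emit:
{"method": "send_rows", "body": {
  "commands": [
    [[0,0,0],[0,0,0],-0.2],
    [[0,0,0],[0,0,0],-0.2],
    [[0,0,0],[0,0,0],-0.2]
  ]
}}

```text
t: 9.12
ee_pos: [0.6508, -0.074, 0.0649]
tcp_rot: [-1.606, -2.699, 0.003]
contact_force: [-2.5, -4.9, -0.1]
gripper_width: 0.0344
grip_force: 2.2
```

Emit:
{"method": "send_rows", "body": {
  "commands": [
    [[0,0,0.018],[0,-0.083,0],-0.2],
    [[0,0,0.041],[0.008,-0.165,0],-0.2],
    [[0,0,0.065],[0.021,-0.245,0],-0.2],
    [[0,0,0.088],[0.041,-0.325,0],-0.2],
    [[0,0,0.111],[0.066,-0.403,0],-0.2],
    [[0,0,0.134],[0.096,-0.478,0],-0.2],
    [[0,0,0.157],[0.132,-0.552,0],-0.2],
    [[0,0,0.18],[0.174,-0.622,0],-0.2],
    [[0,0,0.203],[0.22,-0.69,0],-0.2],
    [[0,0,0.203],[0.22,-0.69,0],-0.2]
  ]
}}

```text
t: 10.38
ee_pos: [0.5087, -0.0995, 0.0652]
tcp_rot: [-2.372, -2.06, -0.002]
contact_force: [-0.0, 0.3, -0.5]
gripper_width: 0.0344
grip_force: 0.0
```

Emit:
{"method": "send_rows", "body": {
  "commands": [
    [[0,0,0],[0,0,0],-0.2],
    [[0,0,0],[0,0,0],-0.2],
    [[0,0,0],[0,0,0],-0.2]
  ]
}}

```text
t: 10.75
ee_pos: [0.5095, -0.1001, 0.0654]
tcp_rot: [2.372, 2.059, 0.001]
contact_force: [0.3, 1.2, -0.6]
gripper_width: 0.034
grip_force: 0.0
```

```bash
python3 - <<'E'
from h import *
s=ctrl.sense();print(s['t'],s['ee_pos'],s['contact_force'],s['grip_force'])
print(go([.5094,-.1,.065],np.radians(81.8)))
im,d=ctrl.capture('top')
for r in ctrl.spot_point("top","onion_jar"):
    o=at_z("top",[r["pixel"]],.064)[0,:2]; v=o-C
    if np.hypot(*v)<.15: print("onion",o,np.hypot(*v),np.degrees(np.arctan2(v[1],v[0])),r["confidence"])
E
```

```text
10.75 [ 0.50950681 -0.10011852  0.06540759] [ 0.28819818  1.18713647 -0.58966278] 0.0
([0.0, -0.0, 0.001], [0.001, -0.001, 0.002])
onion [0.63471679 0.1978361 ] 0.11922761627197519 38.570747833385994 0.96
```

Two places are done: the jar is at 38.6° against a start of -21.6°, so exactly +60°. Two strokes remain.

Emit:
{"method": "send_rows", "body": {
  "commands": [
    [[0,0,-0.02],[0.006,0.073,0],-0.2],
    [[0,0,-0.04],[0.013,0.144,0],-0.2],
    [[0,0,-0.06],[0.024,0.215,0],-0.2],
    [[0,0,-0.081],[0.04,0.286,0],-0.2],
    [[0,0,-0.101],[0.06,0.355,0],-0.2],
    [[0,0,-0.122],[0.085,0.422,0],-0.2],
    [[0,0,-0.142],[0.114,0.488,0],-0.2],
    [[0,0,-0.162],[0.147,0.552,0],-0.2],
    [[0,0,-0.183],[0.184,0.614,0],-0.2],
    [[0,0,-0.203],[0.234,0.685,0],-0.2]
  ]
}}

```text
t: 12.1
ee_pos: [0.6491, -0.0747, 0.0646]
tcp_rot: [-1.6, -2.698, 0.01]
contact_force: [-5.8, -6.1, 2.9]
gripper_width: 0.0342
grip_force: 4.3
```

Emit:
{"method": "send_rows", "body": {
  "commands": [
    [[0,0,0],[0,0,0],-0.2],
    [[0,0,0],[0,0,0],-0.2],
    [[0,0,0],[0,0,0],-0.2]
  ]
}}

```text
t: 12.48
ee_pos: [0.6506, -0.0737, 0.0648]
tcp_rot: [-1.607, -2.699, 0.002]
contact_force: [-1.8, -4.5, -0.9]
gripper_width: 0.0341
grip_force: 2.1
```

Emit:
{"method": "send_rows", "body": {
  "commands": [
    [[0,0,0.018],[0,-0.083,0],-0.2],
    [[0,0,0.041],[0.008,-0.165,0],-0.2],
    [[0,0,0.065],[0.021,-0.245,0],-0.2],
    [[0,0,0.088],[0.041,-0.325,0],-0.2],
    [[0,0,0.111],[0.066,-0.403,0],-0.2],
    [[0,0,0.134],[0.096,-0.478,0],-0.2],
    [[0,0,0.157],[0.132,-0.552,0],-0.2],
    [[0,0,0.18],[0.174,-0.622,0],-0.2],
    [[0,0,0.203],[0.22,-0.69,0],-0.2],
    [[0,0,0.203],[0.22,-0.69,0],-0.2]
  ]
}}

```text
t: 13.72
ee_pos: [0.5086, -0.0991, 0.0654]
tcp_rot: [-2.372, -2.059, -0.003]
contact_force: [-0.2, -0.4, -0.2]
gripper_width: 0.0341
grip_force: 0.0
```

Emit:
{"method": "send_rows", "body": {
  "commands": [
    [[0,0,0],[0,0,0],-0.2],
    [[0,0,0],[0,0,0],-0.2],
    [[0,0,0],[0,0,0],-0.2]
  ]
}}

```text
t: 14.1
ee_pos: [0.5094, -0.1001, 0.0654]
tcp_rot: [2.372, 2.059, 0.001]
contact_force: [-0.0, -0.0, 0.3]
gripper_width: 0.0344
grip_force: 0.0
```

```bash
cat > chk.py <<'E'
from h import *
s=ctrl.sense();print(s['t'],s['ee_pos'],s['contact_force'],s['grip_force'])
print(go([.5094,-.1,.065],np.radians(81.8)))
im,d=ctrl.capture('top')
for r in ctrl.spot_point("top","onion_jar"):
    o=at_z("top",[r["pixel"]],.064)[0,:2]; v=o-C
    if np.hypot(*v)<.15: print("onion",o,np.hypot(*v),np.degrees(np.arctan2(v[1],v[0])),r["confidence"])
E
python3 chk.py
```

```text
14.1 [ 0.50941973 -0.10008612  0.0654096 ] [-0.00145729 -0.00119662  0.27266121] 0.0
([0.0, -0.0, 0.001], [0.0, -0.0, 0.002])
onion [0.59031226 0.23150112] 0.11851952892406241 65.67890062589613 0.72
```

The jar is at 65.7°, one place short of the station at 95.5°. This is the last stroke.

Emit:
{"method": "send_rows", "body": {
  "commands": [
    [[0,0,-0.02],[0.006,0.073,0],-0.2],
    [[0,0,-0.04],[0.013,0.144,0],-0.2],
    [[0,0,-0.06],[0.024,0.215,0],-0.2],
    [[0,0,-0.081],[0.04,0.286,0],-0.2],
    [[0,0,-0.101],[0.06,0.355,0],-0.2],
    [[0,0,-0.122],[0.085,0.422,0],-0.2],
    [[0,0,-0.142],[0.114,0.488,0],-0.2],
    [[0,0,-0.162],[0.147,0.552,0],-0.2],
    [[0,0,-0.183],[0.184,0.614,0],-0.2],
    [[0,0,-0.203],[0.234,0.685,0],-0.2]
  ]
}}

```text
t: 15.45
ee_pos: [0.649, -0.0748, 0.0646]
tcp_rot: [-1.601, -2.698, 0.01]
contact_force: [-6.7, -4.9, 3.0]
gripper_width: 0.0342
grip_force: 4.3
```

Emit:
{"method": "send_rows", "body": {
  "commands": [
    [[0,0,0],[0,0,0],-0.2],
    [[0,0,0],[0,0,0],-0.2],
    [[0,0,0],[0,0,0],-0.2]
  ]
}}

```text
t: 15.82
ee_pos: [0.6506, -0.0736, 0.0648]
tcp_rot: [-1.607, -2.699, 0.002]
contact_force: [-1.9, -4.6, -1.9]
gripper_width: 0.0342
grip_force: 1.9
```

Emit:
{"method": "send_rows", "body": {
  "commands": [
    [[0,0,0.018],[0,-0.083,0],-0.2],
    [[0,0,0.041],[0.008,-0.165,0],-0.2],
    [[0,0,0.065],[0.021,-0.245,0],-0.2],
    [[0,0,0.088],[0.041,-0.325,0],-0.2],
    [[0,0,0.111],[0.066,-0.403,0],-0.2],
    [[0,0,0.134],[0.096,-0.478,0],-0.2],
    [[0,0,0.157],[0.132,-0.552,0],-0.2],
    [[0,0,0.18],[0.174,-0.622,0],-0.2],
    [[0,0,0.203],[0.22,-0.69,0],-0.2],
    [[0,0,0.203],[0.22,-0.69,0],-0.2]
  ]
}}

```text
t: 17.08
ee_pos: [0.5086, -0.0991, 0.0655]
tcp_rot: [-2.372, -2.059, -0.003]
contact_force: [0.3, 0.0, 0.5]
gripper_width: 0.0341
grip_force: 0.0
```

Emit:
{"method": "send_rows", "body": {
  "commands": [
    [[0,0,0],[0,0,0],-0.2],
    [[0,0,0],[0,0,0],-0.2],
    [[0,0,0],[0,0,0],-0.2]
  ]
}}

```text
t: 17.45
ee_pos: [0.5094, -0.1001, 0.0654]
tcp_rot: [2.372, 2.059, 0.001]
contact_force: [0.1, 0.1, 0.2]
gripper_width: 0.0344
grip_force: 0.0
```

```bash
python3 chk.py
```

```text
17.45 [ 0.50936999 -0.10007988  0.06543039] [0.09298865 0.10123777 0.17356887] 0.0
([0.0, -0.0, 0.001], [0.0, 0.0, 0.002])
onion [0.52825956 0.24637885] 0.12359013754805696 96.15000319558942 0.96
```

The jar is at 96.2°, at the station. I'll open the fingers, lift clear and check.

Emit:
{"method": "send_rows", "body": {
  "commands": [
    [[0,0,0],[0,0,0],0.3],
    [[0,0,0],[0,0,0],0.6],
    [[0,0,0],[0,0,0],0.6],
    [[0,0,0],[0,0,-0.25],0.6],
    [[0,0,0],[0,0,-0.5],0.6],
    [[0,0,0],[0,0,-0.75],0.6],
    [[0,0,0],[-0.3,0,-0.8],0.6],
    [[0,0,0],[-0.6,0,-0.8],0.6],
    [[0,0,0],[-0.8,0,-0.8],0.6],
    [[0,0,0],[-0.8,0,-0.8],0.6]
  ]
}}

```text
t: 18.8
ee_pos: [0.4857, -0.2609, 0.2253]
tcp_rot: [2.377, 2.054, -0.0]
contact_force: [-0.8, -0.5, -0.2]
gripper_width: 0.0681
grip_force: 0.0
```

```bash
python3 chk.py; python3 - <<'E'
from h import *
im,d=ctrl.capture('top');cv2.imwrite('pics/t9.png',cv2.resize(im[130:370,50:370,::-1],(800,600)))
ys,xs=np.mgrid[240:290,310:365]; P=at_depth("top",np.c_[xs.ravel(),ys.ravel()],d[240:290,310:365].ravel())
m=(P[:,2]>.085)&(P[:,2]<.12)&(np.abs(np.hypot(*(P[:,:2]-C).T)-.225)<.02); print("grip top",m.sum(),P[m].mean(0),P[m].min(0),P[m].max(0))
E
```

```text
18.8 [ 0.4857111  -0.26085435  0.22528275] [-0.84793304 -0.53729587 -0.15872623] 0.0
([0.0, 0.0, -0.001], [0.813, 0.001, 0.801])
grip top 95 [ 0.50854629 -0.09943195  0.09798333] [ 0.49799836 -0.11090496  0.08792144] [ 0.52061181 -0.08886283  0.10641766]
```

View pics/t9.png

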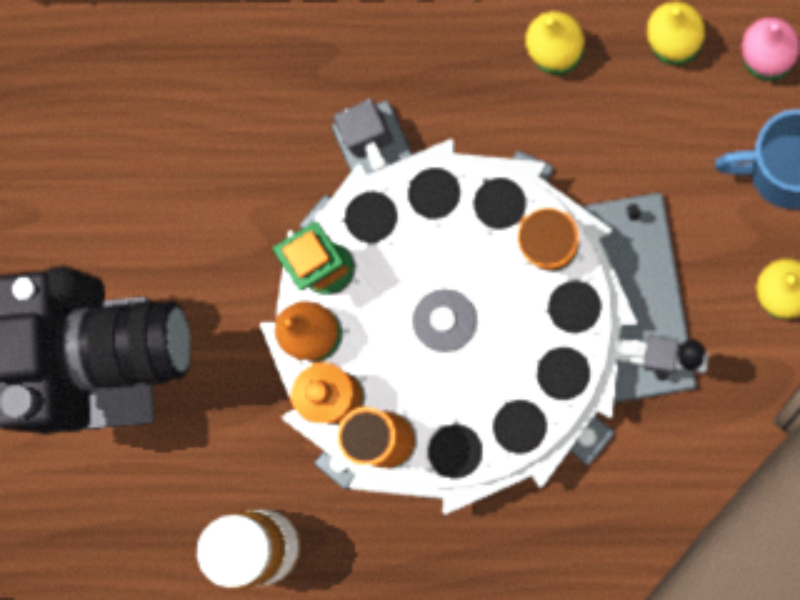

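The final crop shows the onion jar upright at (305,330), in front of the lens at (178,340). The grip, at (690,353), measures within 1 mm of its starting position, all the ware is standing, and the bystanders in view have not moved.

```bash
python3 -c "
from station import ctrl
print(ctrl.sign_off())"
```

```text
the job is handed in; nothing more can be done
None
```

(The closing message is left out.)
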